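Set a microphone boom to its length mark, clamp the cam lever and keep holding

TASK

Draw the microphone boom's inner tube straight out until the dark ring marked on it sits at the lip of the clamp. Then take hold of the tube just beyond the clamp together with the open cam lever, and squeeze the lever fully shut against the tube so that the tube is held at its mark while the lever closes. Finish still gripping the tube there, lever shut and mark at the lip, and leave the other things on the desk undisturbed.

Things in the scene. Friction and masses are not known exactly. Their poses are not given: they have to be found in the camera images.
- tube_block (a point): Centre of the black end block of the sliding tube, gripped to draw it out: 34 mm along the tube, 24 wide, 28 tall, vertical sides, 140 mm above the desk. x points out along the level tube (away from the post), y across it to the lever side, z up. Further out hangs the shock mount (black ring 96 mm across, microphone in it up to 30 mm above the tube axis), its near edge 30 mm from here.
- tube: Bare aluminium inner tube, 16 mm diameter, with its end block, shock mount and microphone; origin and axes as tube_block. Slides along its x with about 2.5 N of drag while the lever is open, stays where it is left, and begins 30 to 100 mm short of its mark.
- tube_mark (a point): Centre (on the tube axis) of the dark ring, 3 mm wide, round the inner tube, 185 mm behind the centre of the end block; hidden in the clamp at the start, right when it lies at collar_lip. Axes as tube_block.
- collar_lip (a point): Centre (on the tube axis) of the outer face of the black clamp that ends the dark outer tube (25 mm diameter), where the inner tube comes out. The clamp is 44 mm wide, 41 mm tall, 40 mm long. Axes as tube_block: x out along the tube, y across it to the lever side, z up.
- lever_tip (a point): Outer side of the aluminium cam lever at its free end. Flat bar, 16 mm tall at tube height, 6 mm thick, on an upright pin 17 mm behind the lip and 22 mm to the lever side of the tube axis. Open, its tip juts out 43 to 51 mm from the axis and 25 to 29 mm beyond the lip; shut, it lies along the tube, tip 33 to 37 mm beyond the lip, outer side 20 to 24 mm from the axis.
- lever (a joint): Angle of the cam lever: 0 shut, alongside the tube; it begins 0.40 to 0.55 rad open and stays where it is left. Closing it takes up to about 10 N at its tip, most half-way; then it snaps past centre, stays shut and clamps the tube against more than 10 N.
- boom (a joint): Swivel angle of the whole boom about its upright post, 185 mm behind collar_lip along the tube; stiff by about 0.2 N m and free to swing some 0.4 rad each way, so the boom gives sideways and centres itself between closing fingers.
- stand: Fixed stand: dark steel foot 180 mm across and 20 mm tall with a post, which carries the boom 140 mm above the desk; origin under the centre of the foot.
- pencil_holder: Bystander: pink ceramic pencil holder, 80 mm across and 100 mm tall with pencils up to 160 mm; origin at the centre of its underside.
- dragon: Bystander: hard plastic dragon figurine, foot 62 x 56 mm, 120 mm tall; origin at the centre of its underside.

How it is judged (in metres and radians):
On the way, in this order (a step that is already met when the one before it is completed fails the run):
1. the tube is drawn out until its mark is within 5 mm of the clamp's lip, the lever still open (x of tube_mark in the frame of collar_lip between -0.005 and 0.005 m and value of joint lever above 0.3 rad), for 0.3 s.
2. the lever swings towards shut while the fingers bear on the tube and it is within 5 mm of its mark (value of joint lever between 0.06 and 0.3 rad and contact force between the fingers and tube above 0.5 N and x of tube_mark in the frame of collar_lip between -0.005 and 0.005 m).
At the end, for the whole second after the job is handed in: The lever is shut to within 0.06 rad, the tube's mark lies within 5 mm of the clamp's lip, and the fingers still grip the tube with more than 4 N within 80 mm of the lip, everything at rest (value of joint lever below 0.06 rad and x of tube_mark in the frame of collar_lip between -0.005 and 0.005 m and contact force between the fingers and tube above 4 N and distance between the grasp point and collar_lip below 0.08 m and linear speed of tube below 0.02 m/s); the arm keeps its last pose, push and grip.
It fails at once if the pencil holder is shoved or tipped (distance of pencil_holder from where it was at the start of the episode above 0.02 m or angle between pencil_holder's own z axis and vertical above 0.3 rad).
It fails at once if the dragon is shoved or tipped (distance of dragon from where it was at the start of the episode above 0.02 m or angle between dragon's own z axis and vertical above 0.3 rad).
It also fails if it takes over 48 s, if anything falls off the work surface, if the arm or the gripper's body presses on something with over 40 N, if the wrist force passes 120 N, or if a joint passes its speed limit or range.

ROBOT

A 7-joint arm with a two-finger parallel gripper is mounted at the origin on the work surface. World frame = base frame: x ahead of the robot, y to its left, z up, the work surface at z = 0. Lengths are in mm, angles in degrees, forces in N, time in s.
With the tool pointing down it reaches from about 350 to 900 mm from the base axis. Payload 8.1 kg.
Tool frame: the origin (TCP) lies between the finger pads; the fingertips stand 11 mm ahead of it and the grasp point (between the pads) lies 8 mm behind it; x points along the fingers, y is the direction in which the jaws open and shut, and the axes are right-handed (so a half turn about x gives the same grasp; the last joint's range is limited). The gripper opens to 85 mm and grips with 20 to 120 N. Pads are 22 mm wide; open, the fingers measure 114 mm over their backs; the gripper's body (76 mm by 85 mm) begins 54 mm behind the grasp point. The pads swing forward as they close: fully open they stand 13 mm farther back than shut.
Start: joints at [-75.206, 24.895, 1.432, 90.138, -0.665, 64.973, -4.303], TCP at [220.667, 584.763, 220.423] pointing down, gripper open.
Joint ranges: [-149.89, 149.89], [-25.12, 119.58], [-72.63, 75.52], [4.76, 147.25], [-75.54, 255.54], [6.69, 114.76], [-157.13, 157.13]. Speed limits (degrees/s): [127.2, 127.2, 172.46, 172.46, 180, 180, 180].

INTERFACE

Orientations are given as a 3x3 rotation matrix whose columns are the frame's x, y, z axes.
In Python, from rig import status, cams, workorder gives the robot as it stands. The module is installed in compiled form; this text tells all that it offers.
- The arm moves only by the tool move_arm, never from a script. Its argument "targets" is text: rows parted by semicolons, each of 5 numbers parted by spaces: the shift along the world's x, y, z in cm, then the turn about the world's z in degrees, then the finger opening in cm, from 0 to 8.54. In form: tx ty tz twist gripper; .... A call has 1 to 12 rows; each row shifts and turns the commanded pose from where the row before left it; what a row does not reach is not made up. A row lasts 1/8 s, in which the tool goes at most 62.5 mm and 10.7 degrees, less where a joint would pass 70% of its speed; a pose out of reach is approached as far as the arm can. A call is refused whole if a number of a shift passes 6.25 or a number of a turn 10.7, either way. A call with a gripper value outside its range is refused whole. The fingers move at their own pace and stop on an object; the grip force is fixed at half the most. Time passes only in rows, so rows that do not move let the fingers close. It gives the time, the measured TCP pose, the force and the opening at its end, in the units of the state.
- status.read_state(): the state, without advancing time (a new reading comes with each control period).
- cams.capture(name): name is "scene" or "top"; returns a dict with "image" (420x560x3 uint8, red, green, blue), "camera_matrix" (3x3 intrinsics, pixels), "R" (3x3) and "t" (3): a world point X has camera coordinates R X + t. Camera axes: x right, y down, z forward; pixel columns grow to the right and rows downward; lengths in mm; the calibration is good to about 2 mm. A picture is of the moment at which its call begins. There is no depth.
- workorder.hand_in(): hands the job in, once; it reports no verdict.
The state is a dict: "time_s": time; "joint_positions": joint angles; "qvel": joint speeds; "joint_efforts": joint torques, N m; "tcp_pos": TCP position; "ee_rot": TCP orientation; "force": force on the tool from outside, world axes, zero at the start; "ft_torque": the same for the moment, N m; "gripper_width": finger opening in mm.
Only numpy, scipy, OpenCV 4.12 (cv2) and the standard library are available. Lean on these libraries where they do the work, as an engineer would, in place of code of your own. Each camera call takes 0.05 s, during which the arm holds its last target.

## Working session

There is one attempt and no reset: what is moved stays moved. The work goes in short steps, Python scripts to look and compute and a tool call to move; the robot and the scene stay as the last step left them, time stands still between calls to the robot, and variables do not carry over. Pictures are saved under pics/ and viewed, and the job is handed in when it is done.

Besides the shell and the picture viewer there is one more tool, called after "Emit:" as name(argument=value, ...) on one line, values as JSON. move_arm: Moves the arm, as the interface text tells. Its arguments: {"type":"object","properties":{"targets":{"type":"string"}},"required":["targets"]}

```bash
mkdir -p pics
python3 - <<'E'
from rig import status,cams
import cv2,numpy as np
s=status.read_state();print(s)
for n in("scene","top"):
    c=cams.capture(n);print(n,c["camera_matrix"],c["R"],c["t"],-c["R"].T@c["t"])
    cv2.imwrite(f"pics/{n}0.png",cv2.resize(c["image"][:,:,::-1],(784,588),interpolation=cv2.INTER_CUBIC))
E
```

```text
{'time_s': 0.0, 'joint_positions': array([-75.20771301,  24.93786007,   1.43070779,  90.18884022,
        -0.6647905 ,  64.97545741,  -4.30360381]), 'qvel': array([-0.08840942, -0.00308105,  0.01811701,  0.14328885, -0.0709039 ,
       -0.04108896, -0.02597636]), 'joint_efforts': array([-1.24260896e-03, -6.70462132e+01,  1.02464028e+00, -3.16211808e+01,
        1.55756017e-02,  1.23552946e-02, -1.20611301e-05]), 'tcp_pos': array([220.48839226, 584.24358269, 219.61247015]), 'ee_rot': array([[-4.40475830e-04,  3.53073858e-01,  9.35595349e-01],
       [-1.57762246e-03,  9.35594030e-01, -3.53074103e-01],
       [-9.99998659e-01, -1.63153685e-03,  1.44910693e-04]]), 'force': array([ 0.11262431, -0.4693853 ,  0.09742456]), 'ft_torque': array([0.0049775 , 0.02596449, 0.05559937]), 'gripper_width': 85.44949615635419}
scene [[410.82362827   0.         277.95229138]
 [  0.         410.82362827 208.13538233]
 [  0.           0.           1.        ]] [[ 0.00267544  0.99979362 -0.02013843]
 [ 0.6939428  -0.01635652 -0.71984432]
 [-0.72002516 -0.01204902 -0.69384335]] [-158.08030914 -376.45497366 1238.5626385 ] [1153.45741279  166.81365497  585.19598616]
top [[391.04166433   0.         282.52410247]
 [  0.         391.04166433 209.24989871]
 [  0.           0.           1.        ]] [[-0.01135704 -0.99991616 -0.00622074]
 [-0.98888426  0.01215366 -0.14818977]
 [ 0.14825295  0.0044686  -0.98893938]] [180.47432622 636.92584311 656.57403983] [534.55655825 169.784247   744.82050008]
```

View pics/scene0.png

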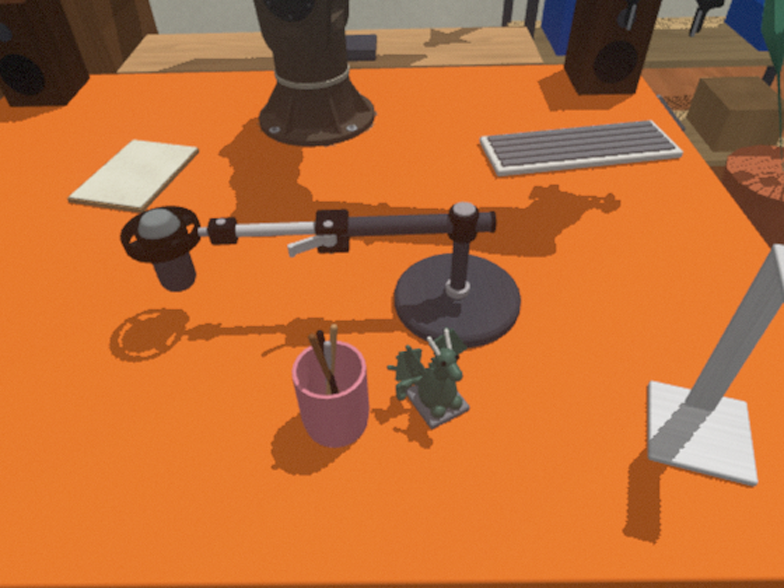

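View pics/top0.png

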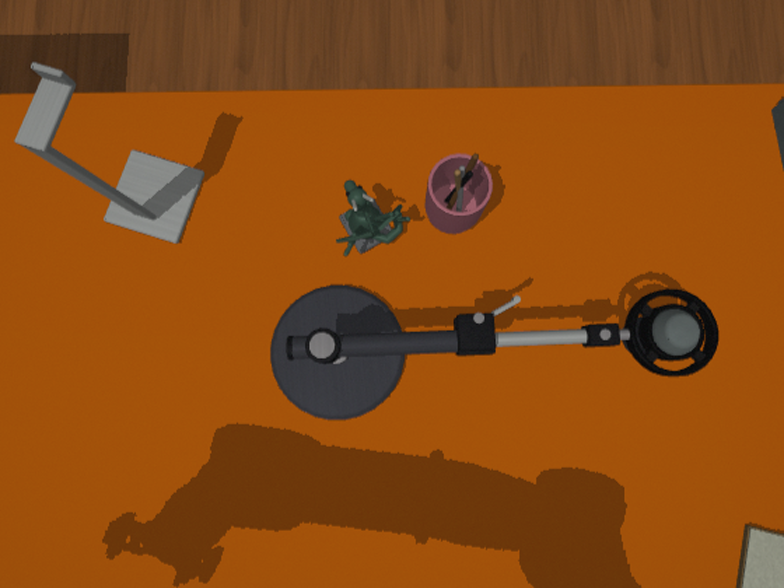

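```bash
cat > h.py <<'E'
from rig import status,cams
import cv2,numpy as np
def ray(c,u,v,z):
    d=c["R"].T@(np.linalg.inv(c["camera_matrix"])@np.array([u,v,1.])); o=-c["R"].T@c["t"]
    return o+d*(z-o[2])/d[2]
def proj(c,X):
    p=c["camera_matrix"]@(c["R"]@np.array(X,float)+c["t"]); return p[:2]/p[2]
def crop(c,u0,v0,w,h,k,fn):
    cv2.imwrite(fn,cv2.resize(c["image"][v0:v0+h,u0:u0+w,::-1],(w*k,h*k),interpolation=cv2.INTER_CUBIC))
E
python3 - <<'E'
from h import *
t=cams.capture("top");s=cams.capture("scene")
crop(t,310,190,160,80,5,"pics/t1.png");crop(t,190,200,160,80,5,"pics/t1b.png")
crop(s,80,130,160,80,5,"pics/s1.png")
E
```

```text
(no output)
```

View pics/t1.png

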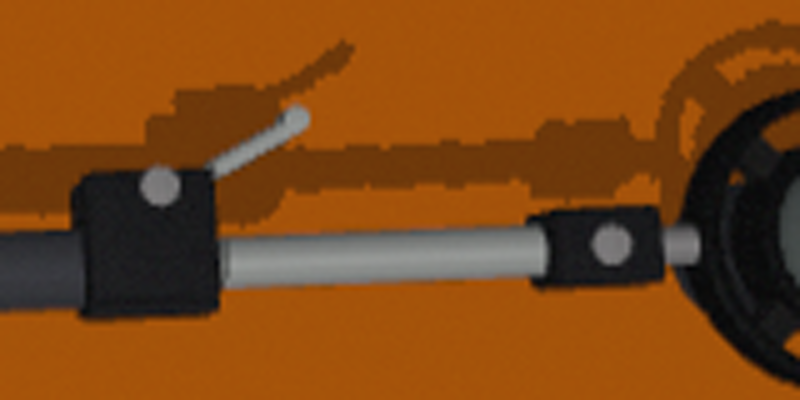

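View pics/s1.png

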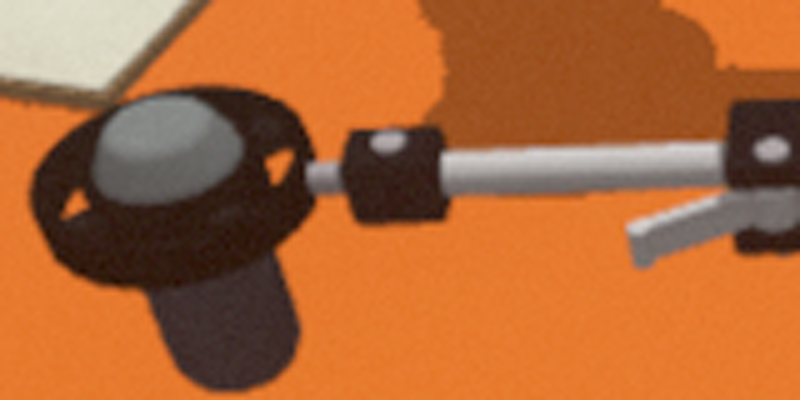

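View pics/t1b.png

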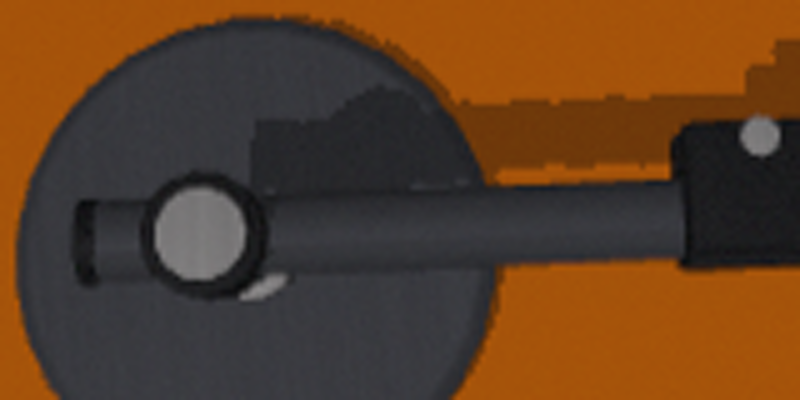

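Run:
```python
from h import *
t=cams.capture("top");s=cams.capture("scene")
T=lambda x,y,z:ray(t,310+x/5,190+y/5,z).round(1)
S=lambda x,y,z:ray(s,80+x/5,130+y/5,z).round(1)
print("tube L",T(235,263,140),"tube R",T(545,252,140))
print("bolt",T(612,245,156),S(388,143,156))
print("blk top R corners",T(660,208,154),T(662,282,154), "L",T(548,287,154))
print("lip top corners",T(213,170,160),T(218,310,160),T(218,263,148))
print("lever tip",T(300,118,148),S(640,240,140),"pin",T(160,187,162))
print("foot post",ray(t,190+200/5,200+235/5,165), "scene mark tubeL",S(722,162,140),S(442,172,140))
```

```text
tube L [571.8  58.2 140. ] tube R [574.1 -37.4 140. ]
bolt [574.9 -52.1 156. ] [579.1 -49.5 156. ]
blk top R corners [586.  -68.1 154. ] [563.7 -67.1 154. ] L [562.6 -32.8 154. ]
lip top corners [598.5  67.4 160. ] [556.7  67.5 160. ] [571.4  64.9 148. ]
lever tip [615.6  38.  148. ] [614.9  40.4 140. ] pin [593.4  83.8 162. ]
foot post [565.9733434  250.73451098 165.        ] scene mark tubeL [572.4  64.4 140. ] [575.3 -34.7 140. ]
```

Run:
```python
from h import *
t=cams.capture("top");s=cams.capture("scene")
crop(t,230,90,150,110,5,"pics/t2.png");crop(s,190,220,160,110,5,"pics/s2.png")
```

```text
(no output)
```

View pics/t2.png

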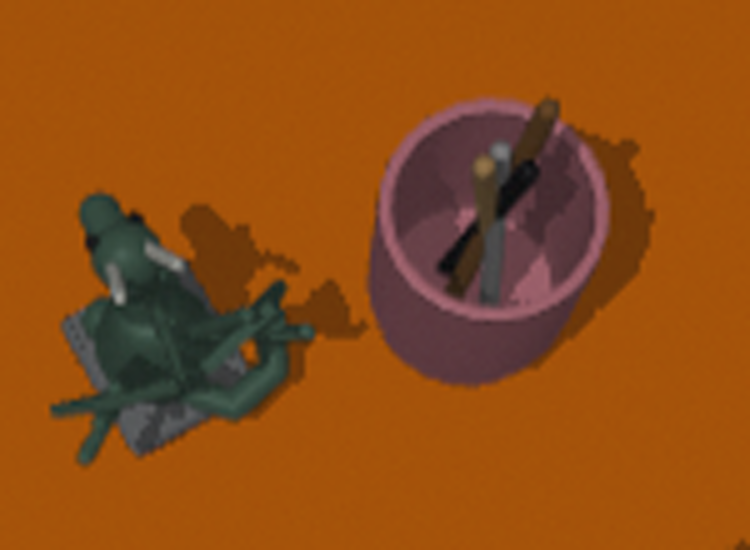

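View pics/s2.png

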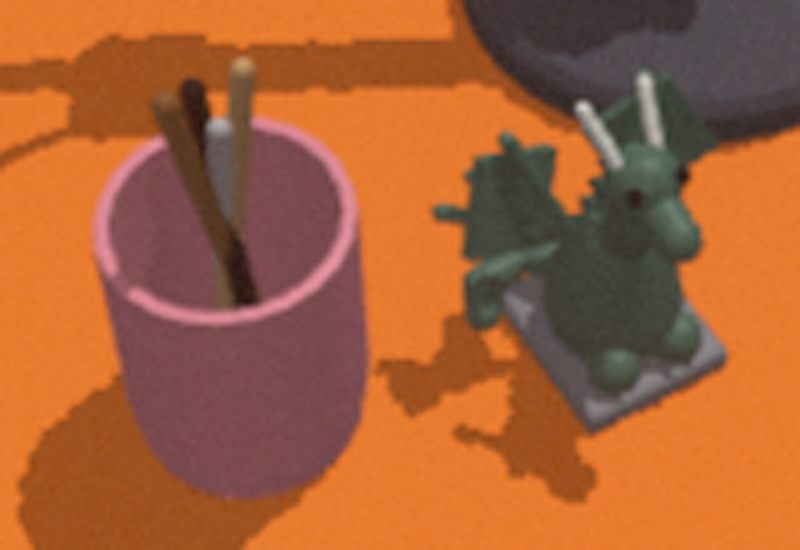

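Run:
```python
from h import *
t=cams.capture("top");s=cams.capture("scene")
print(ray(t,230+495/5,90+210/5,100),ray(s,190+227/5,220+222/5,100))
for p in[(485,165,155),(550,105,150),(500,150,140)]:print(ray(t,230+p[0]/5,90+p[1]/5,p[2]))
```

```text
[764.34929277  91.38160567 100.        ] [769.60561523  94.46759286 100.        ]
[759.56885897 100.79064716 155.        ]
[781.22283082  78.89956274 150.        ]
[770.29935115  94.04255502 140.        ]
```

Emit:
move_arm(targets="2.5 -4.5 0 -5 8.5;2.5 -4.5 0 -5 8.5;2.5 -4.5 0 -5 8.5;2.5 -4.5 0 -5 8.5;2.5 -4.5 0 -5 8.5;2.5 -4.5 0 -5 8.5;2.5 -4.5 0 -5 8.5;2.5 -4.5 0 -5 8.5;2.5 -4.5 0 -5 8.5;2.5 -4.5 0 -5 8.5;2.5 -4.5 0 -5 8.5;2.5 -4.5 0 -5 8.5")

```text
time_s: 2.0
tcp_pos: [521.4, 43.4, 220.7]
ee_rot: [[0.001, 0.987, 0.16], [0.0, 0.16, -0.987], [-1.0, 0.001, -0.0]]
force: [0.2, 0.6, 0.2]
gripper_width: 84.5
```

Emit:
move_arm(targets="1.8 -3.2 0 -2.5 8.5;1.8 -3.2 0 -2.5 8.5;1.8 -3.1 0 -2.5 8.5;0 0 0 0 8.5;0 0 0 0 8.5")

```text
time_s: 2.62
tcp_pos: [574.4, -49.5, 220.2]
ee_rot: [[-0.0, 0.999, 0.033], [0.001, 0.033, -0.999], [-1.0, -0.0, -0.001]]
force: [-0.3, 0.6, -0.4]
gripper_width: 84.7
```

Run:
```python
from h import *
print(status.read_state()["tcp_pos"],status.read_state()["ee_rot"])
t=cams.capture("top");s=cams.capture("scene")
crop(t,260,120,200,150,4,"pics/t3.png");crop(s,50,60,200,150,4,"pics/s3.png")
```

```text
[574.38339998 -49.52825863 220.24571899] [[-4.89776328e-04  9.99470741e-01  3.25268752e-02]
 [ 5.41608186e-04  3.25271394e-02 -9.99470706e-01]
 [-9.99999733e-01 -4.71900270e-04 -5.57252558e-04]]
```

View pics/s3.png

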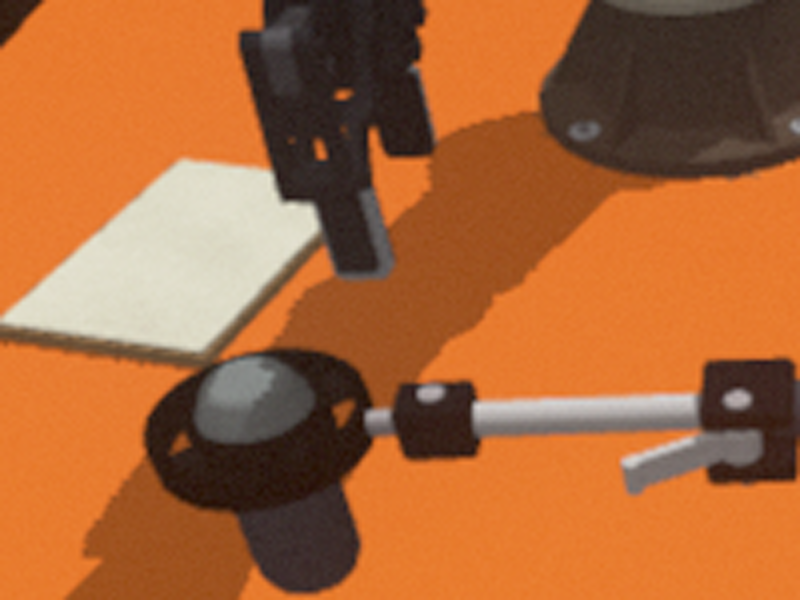

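View pics/t3.png

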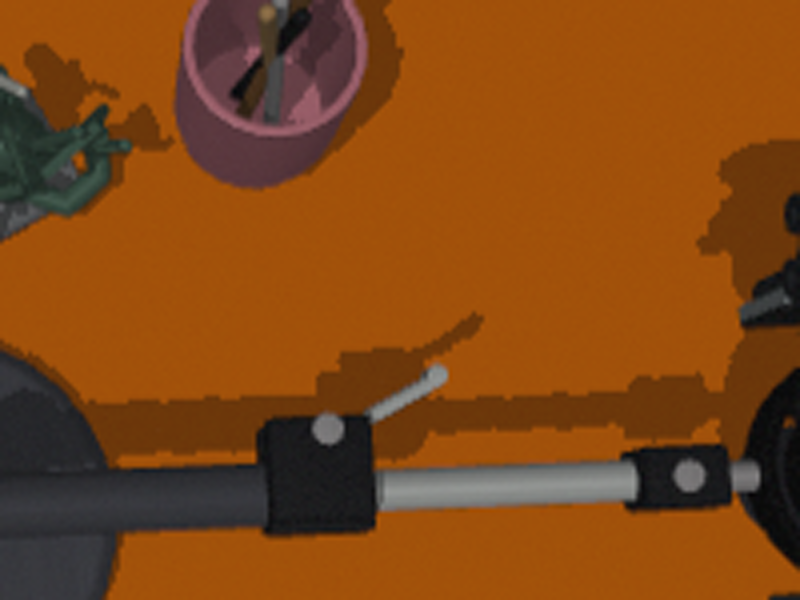

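Run:
```python
from h import *
t=cams.capture("top");s=cams.capture("scene")
for X in[(617,-49,209),(532,-49,209),(617,-49,222),(532,-49,222)]:
    print((proj(s,X)-[50,60])*4,(proj(t,X)-[260,120])*4)
cv2.imwrite("pics/t4.png",cv2.resize(t["image"][:,:,::-1],(784,588)));cv2.imwrite("pics/s4.png",cv2.resize(s["image"][:,:,::-1],(784,588)))
```

```text
[381.74375418 344.89527728] [729.36946221 343.17447262]
[426.84014571 229.89733264] [747.46802374 591.59981668]
[373.6119475  317.41415338] [744.68727916 337.13404258]
[419.99660994 203.33439289] [763.61136332 591.60515864]
```

View pics/t4.png

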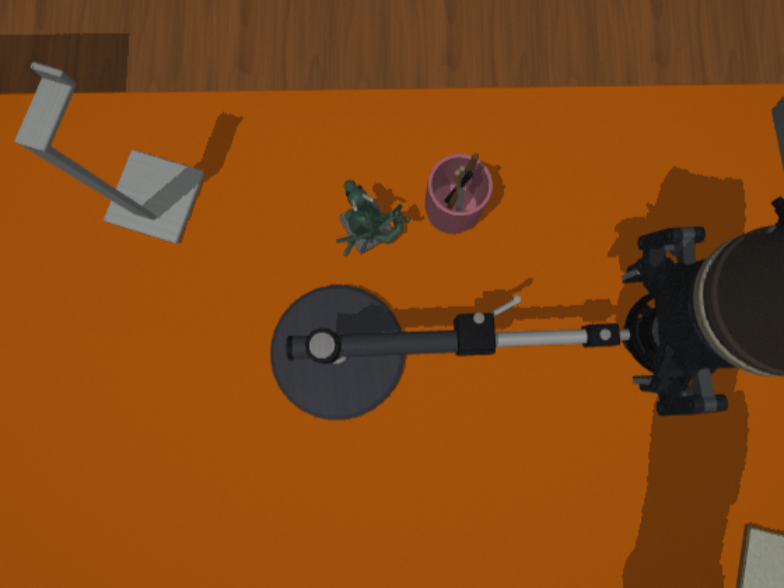

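View pics/s4.png

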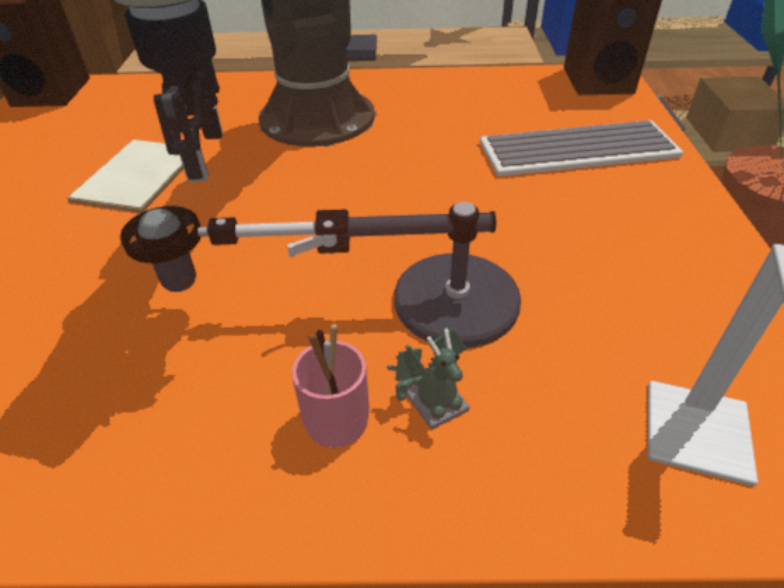

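Run:
```python
from h import *
t=cams.capture("top");s=cams.capture("scene")
crop(t,430,160,100,140,5,"pics/t5.png");crop(s,90,40,90,100,6,"pics/s5.png")
P=lambda c:c["camera_matrix"]@np.c_[c["R"],c["t"]]
def tri(a,b):
    X=cv2.triangulatePoints(P(t),P(s),np.array(a,float).reshape(2,1),np.array(b,float).reshape(2,1));return (X[:3]/X[3]).ravel()
X=tri((450,194),(140,127));print(X,proj(t,X),proj(s,X))
X=tri((310+612/5,190+245/5),(80+388/5,130+143/5));print('bolt',X,proj(t,X),proj(s,X))
```

```text
[626.06876368 -44.14698808 249.98825745] [450.75387934 193.85194659] [140.59325343 127.13441159]
bolt [574.91645412 -52.04959431 153.15762143] [431.64695351 239.11657004] [157.00515401 158.48343896]
```

View pics/t5.png

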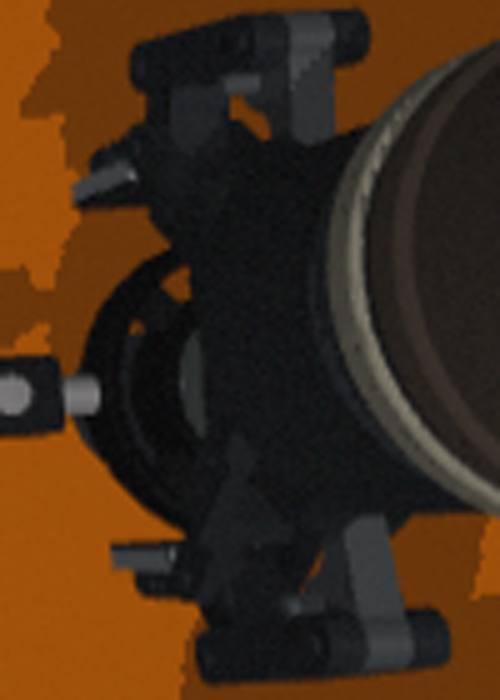

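View pics/s5.png

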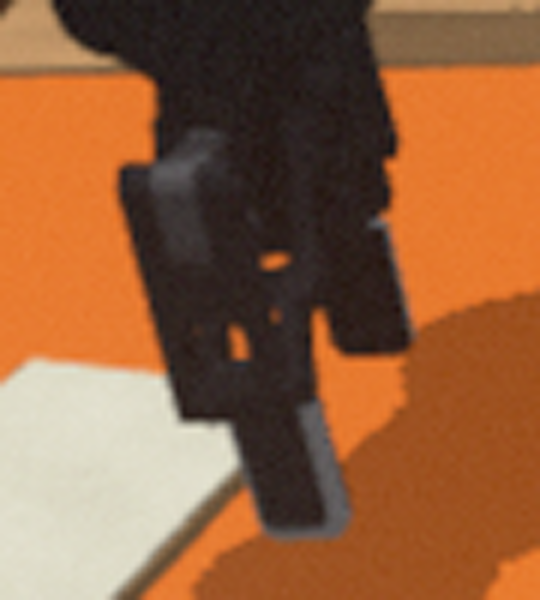

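Run:
```python
from h import *
t=cams.capture("top");s=cams.capture("scene")
P=lambda c:c["camera_matrix"]@np.c_[c["R"],c["t"]]
def tri(a,b):
    X=cv2.triangulatePoints(P(t),P(s),np.array(a,float).reshape(2,1),np.array(b,float).reshape(2,1));X=(X[:3]/X[3]).ravel();return X,proj(t,X),proj(s,X)
print(tri((445,200),(147.5,127.5)), tri((452.5,270.5),(90+410/6,40+348/6)))
```

```text
(array([618.88995759, -37.47053218, 244.77982173]), array([444.31525585, 200.12151319]), array([146.96445886, 127.38094182])) (array([528.65538496, -40.11654976, 244.44352338]), array([451.51288659, 270.66691981]), array([157.65261585,  97.85193449]))
```

Emit:
move_arm(targets="0 -0.2 0 0 2.4;0 0 0 0 2.4;0 0 0 0 2.4;0 0 0 0 2.4;0 0 0 0 2.4;0 0 0 0 2.4")

```text
time_s: 3.78
tcp_pos: [574.7, -52.2, 220.4]
ee_rot: [[0.0, 0.999, 0.032], [-0.0, 0.032, -0.999], [-1.0, 0.0, 0.0]]
force: [0.5, -0.1, -0.4]
gripper_width: 24.2
```

Run:
```python
from h import *
t=cams.capture("top");s=cams.capture("scene")
crop(t,430,160,100,140,5,"pics/t6.png");crop(s,90,60,100,100,6,"pics/s6.png")
```

```text
(no output)
```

View pics/t6.png

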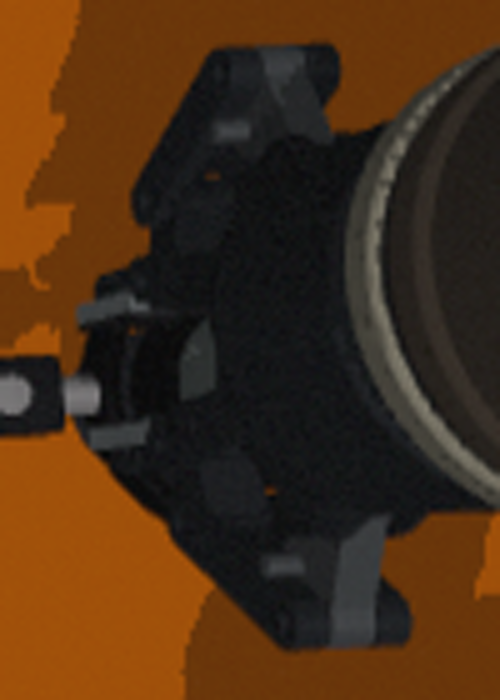

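View pics/s6.png

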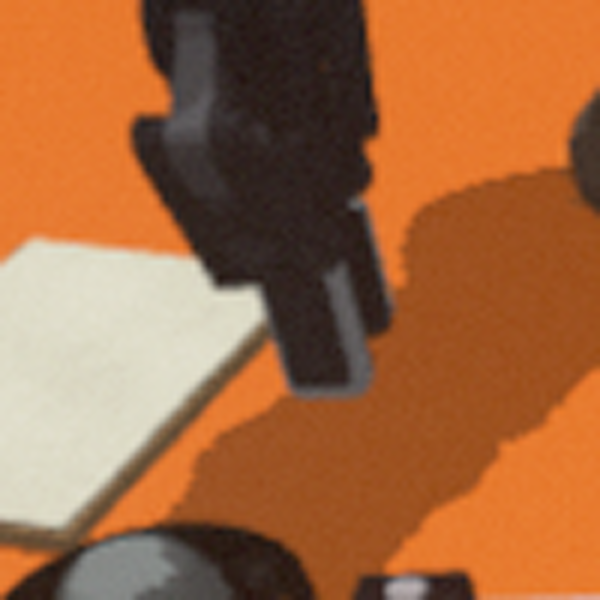

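Run:
```python
from h import *
t=cams.capture("top");s=cams.capture("scene")
P=lambda c:c["camera_matrix"]@np.c_[c["R"],c["t"]]
def tri(a,b):
    X=cv2.triangulatePoints(P(t),P(s),np.array(a,float).reshape(2,1),np.array(b,float).reshape(2,1));X=(X[:3]/X[3]).ravel();return X,proj(t,X),proj(s,X)
print(tri((445.8,222.5),(151.3,124.2)), tri((447.8,247.),(154.7,114.2)))
for X in [(587,-41,209),(562,-41,209),(587,-41,230),(562,-41,230)]:print(X,proj(t,X),proj(s,X))
```

```text
(array([590.86352815, -40.92962392, 232.95396664]), array([444.876687  , 222.65844161]), array([150.59920688, 124.0466258 ])) (array([558.92105001, -42.1972273 , 231.686637  ]), array([447.24250522, 247.09602799]), array([154.29468041, 114.11305142]))
(587, -41, 209) [438.0762371  227.45010471] [154.52548249 135.38802133]
(562, -41, 209) [439.36615603 245.7136175 ] [157.7084184  126.94909619]
(587, -41, 230) [444.23831347 225.82412565] [151.52289005 124.31906174]
(562, -41, 230) [445.62511293 244.81631217] [154.8546455  115.99318492]
```

Emit:
move_arm(targets="0 0 0 0 5;0 0 0 0 5;0 0 -2 0 5;0 0 -2.5 0 5;0 0 -2.5 0 5;0 0 0 0 5;0 0 0 0 5")

```text
time_s: 4.85
tcp_pos: [575.2, -52.4, 151.3]
ee_rot: [[0.001, 0.999, 0.032], [-0.0, 0.032, -0.999], [-1.0, 0.001, 0.0]]
force: [0.3, 0.3, 0.8]
gripper_width: 49.9
```

Run:
```python
from h import *
print(status.read_state()["tcp_pos"])
t=cams.capture("top");s=cams.capture("scene")
crop(t,400,170,100,110,5,"pics/t7.png");crop(s,90,80,130,100,6,"pics/s7.png")
```

```text
[575.20401169 -52.41119493 151.31150435]
```

View pics/t7.png

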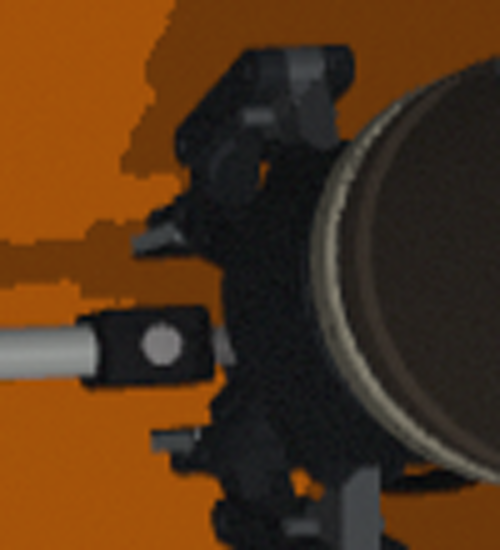

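View pics/s7.png

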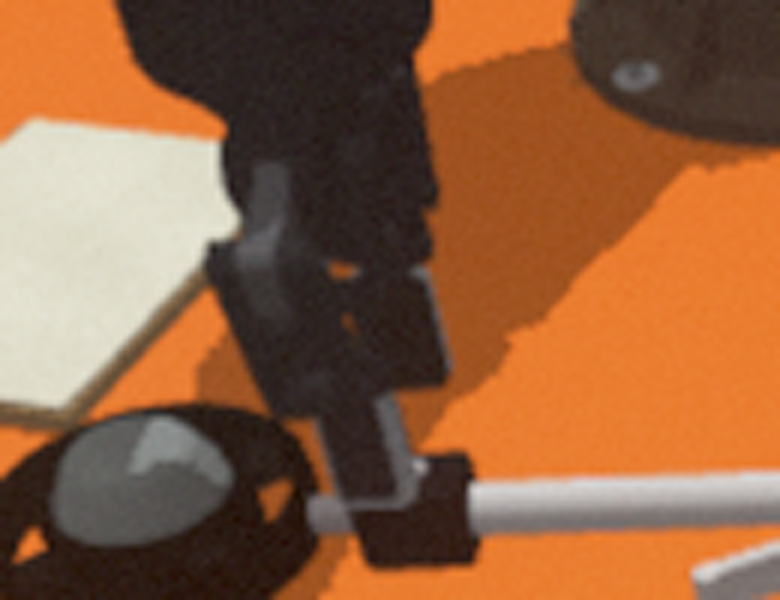

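Run:
```python
from h import *
t=cams.capture("top");s=cams.capture("scene")
P=lambda c:c["camera_matrix"]@np.c_[c["R"],c["t"]]
def tri(a,b):
    X=cv2.triangulatePoints(P(t),P(s),np.array(a,float).reshape(2,1),np.array(b,float).reshape(2,1));X=(X[:3]/X[3]).ravel();return X,proj(t,X),proj(s,X)
print(tri((426.8,219.7),(159.2,162.8)), tri((400+152/5,170+450/5),(90+447/6,80+382/6)))
```

```text
(array([602.87661471, -40.94230731, 165.28816282]), array([425.92261037, 219.83265674]), array([158.48786538, 162.66283171])) (array([543.44737839, -43.86390113, 162.37389812]), array([429.85309077, 260.08274873]), array([164.087521  , 143.58906722]))
```

Emit:
move_arm(targets="0 0 -1.2 0 5;0 0 -1.2 0 5;0 0 -1.2 0 5;0 0 0 0 5;0 0 0 0 5")

```text
time_s: 5.68
tcp_pos: [574.7, -52.4, 114.4]
ee_rot: [[-0.0, 0.999, 0.032], [-0.0, 0.032, -0.999], [-1.0, -0.0, 0.0]]
force: [0.1, 0.6, -0.3]
gripper_width: 50.2
```

Run:
```python
from h import *
print(status.read_state()["tcp_pos"])
t=cams.capture("top");s=cams.capture("scene")
crop(t,400,170,100,110,5,"pics/t8.png");crop(s,90,80,130,100,6,"pics/s8.png")
```

```text
[574.72945015 -52.35589734 114.41603634]
```

View pics/t8.png

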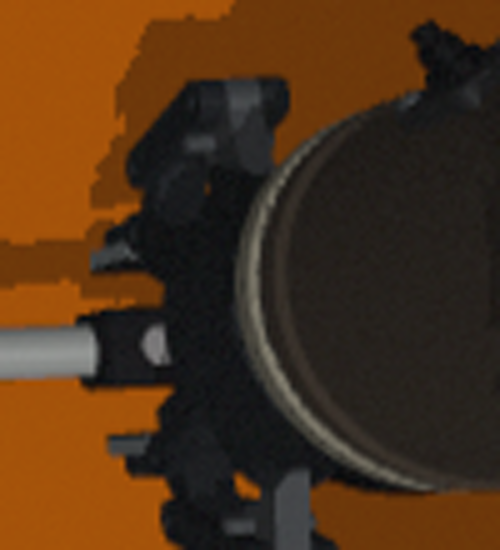

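View pics/s8.png

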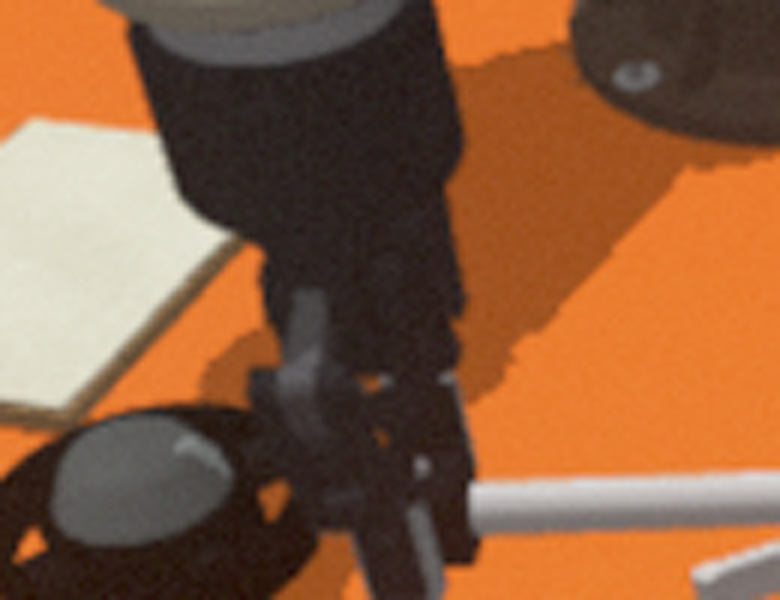

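Emit:
move_arm(targets="0 0 0 0 0;0 0 0 0 0;0 0 0 0 0;0 0 0 0 0")

```text
time_s: 6.28
tcp_pos: [575.2, -52.3, 114.9]
ee_rot: [[0.001, 0.999, 0.032], [0.0, 0.032, -0.999], [-1.0, 0.001, -0.0]]
force: [0.8, 0.6, 5.9]
gripper_width: 22.9
```

Emit:
move_arm(targets="0.02 -0.5 0 0 0;0.02 -0.7 0 0 0;0.02 -0.8 0 0 0;0.03 -0.8 0 0 0;0.03 -0.8 0 0 0;0.02 -0.8 0 0 0;0.02 -0.7 0 0 0;0.02 -0.5 0 0 0;0 0 0 0 0;0 0 0 0 0")

```text
time_s: 7.52
tcp_pos: [576.9, -108.5, 114.9]
ee_rot: [[0.001, 1.0, 0.032], [-0.0, 0.032, -1.0], [-1.0, 0.001, 0.0]]
force: [0.2, -0.2, 5.9]
gripper_width: 22.9
```

Run:
```python
from h import *
print(status.read_state()["tcp_pos"])
t=cams.capture("top");s=cams.capture("scene")
crop(t,310,190,160,80,5,"pics/t9.png");crop(s,80,110,160,100,5,"pics/s9.png")
```

```text
[ 576.93756368 -108.52124575  114.87317865]
```

View pics/t9.png

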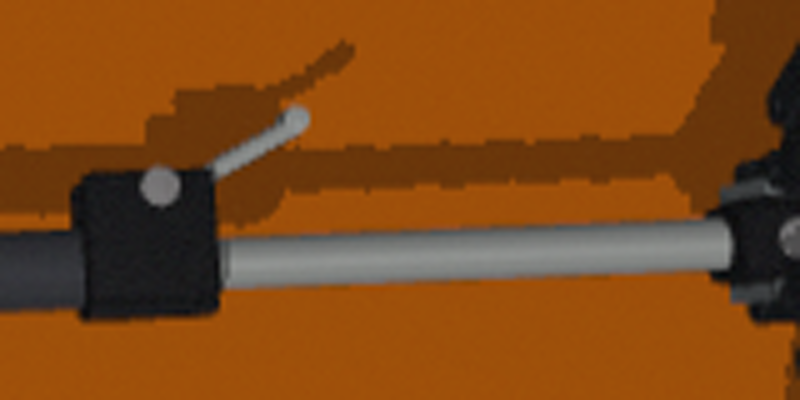

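View pics/s9.png

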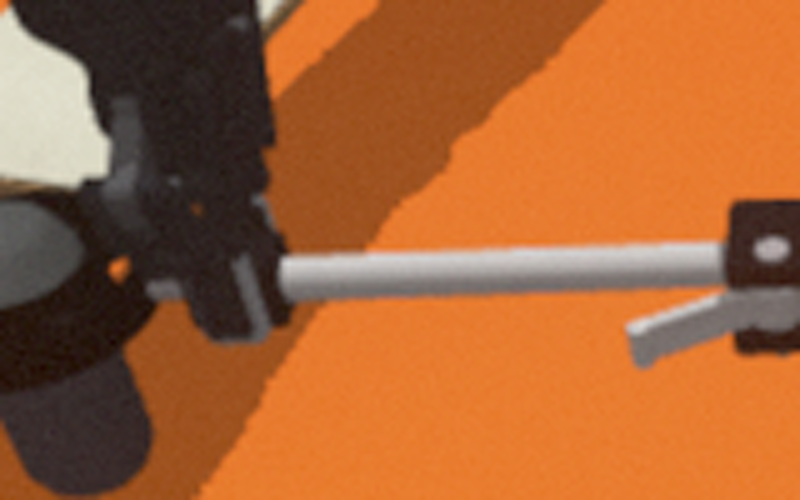

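Emit:
move_arm(targets="0.02 -0.4 0 0 0;0.02 -0.4 0 0 0;0 -0.1 0 0 0;0 0 0 0 0;0 0 0 0 0")

```text
time_s: 8.25
tcp_pos: [577.3, -116.7, 114.8]
ee_rot: [[0.001, 0.999, 0.032], [0.001, 0.032, -0.999], [-1.0, 0.001, -0.001]]
force: [0.1, 1.5, 5.9]
gripper_width: 22.8
```

Run:
```python
from h import *
print(status.read_state()["tcp_pos"])
t=cams.capture("top");s=cams.capture("scene")
crop(t,330,220,80,40,10,"pics/t10.png");crop(s,190,140,60,50,10,"pics/s10.png");crop(t,310,190,160,80,5,"pics/t10b.png")
```

```text
[ 577.32490099 -116.74772208  114.84554265]
```

View pics/t10.png

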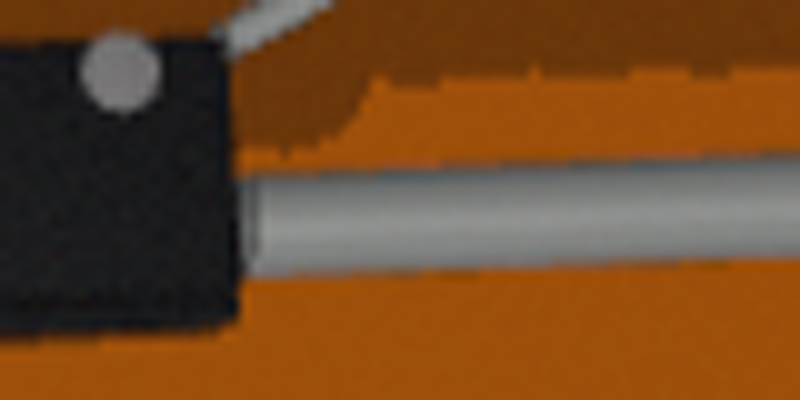

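View pics/s10.png

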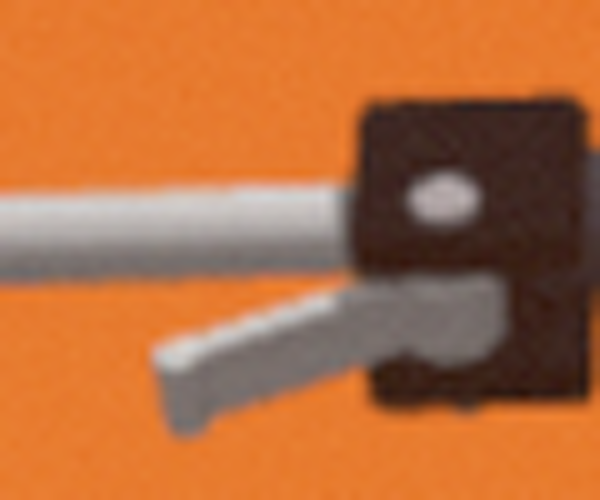

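View pics/t10b.png

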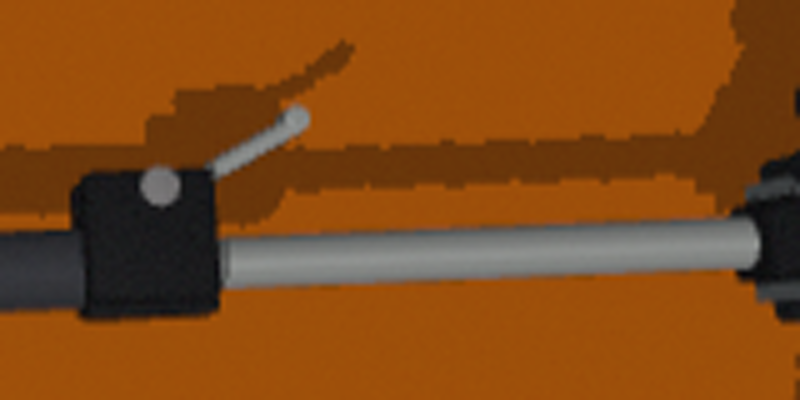

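Emit:
move_arm(targets="0.01 -0.3 0 0 0;0 0 0 0 0;0 0 0 0 0")

```text
time_s: 8.72
tcp_pos: [577.5, -119.9, 114.9]
ee_rot: [[0.001, 0.999, 0.032], [0.0, 0.032, -0.999], [-1.0, 0.001, -0.0]]
force: [0.7, 1.8, 6.6]
gripper_width: 22.8
```

Run:
```python
from h import *
print(status.read_state()["tcp_pos"])
t=cams.capture("top");s=cams.capture("scene")
crop(t,330,220,80,40,10,"pics/t11.png");crop(s,190,140,60,50,10,"pics/s11.png")
```

```text
[ 577.46172223 -119.88986951  114.86531736]
```

View pics/t11.png

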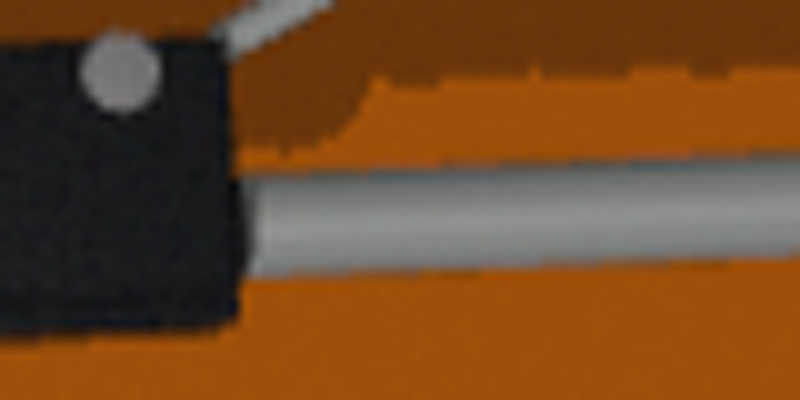

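View pics/s11.png

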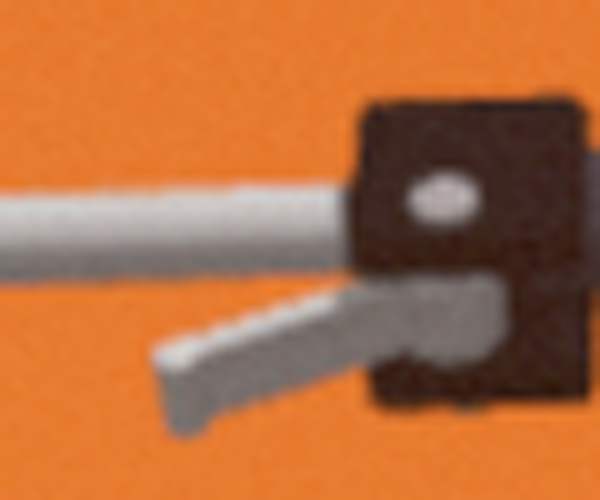

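Emit:
move_arm(targets="0 0 0 0 8.5;0 0 0 0 8.5;0 0 0 0 8.5;0 0 0 0 8.5;0 0 0 0 8.5;0 0 2 0 8.5;0 0 4 0 8.5;0.2 3 0 0 8.5;0.3 3.5 0 0 8.5;0.3 4 0 0 8.5;0.3 3.5 0 0 8.5;0.15 1.9 0 0 8.5")

```text
time_s: 10.32
tcp_pos: [589.5, 41.0, 174.3]
ee_rot: [[-0.0, 0.999, 0.034], [0.0, 0.034, -0.999], [-1.0, -0.0, -0.0]]
force: [-0.7, 0.1, -0.0]
gripper_width: 84.8
```

Run:
```python
from h import *
print(status.read_state()["tcp_pos"])
t=cams.capture("top");s=cams.capture("scene")
crop(t,310,180,160,110,5,"pics/t12.png");crop(s,130,80,130,100,6,"pics/s12.png")
```

```text
[589.45324203  40.97797415 174.28442214]
```

View pics/t12.png

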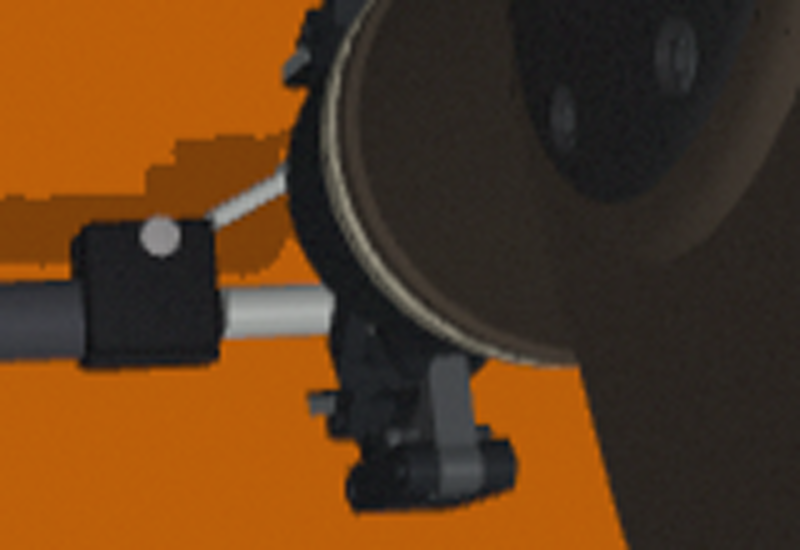

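View pics/s12.png

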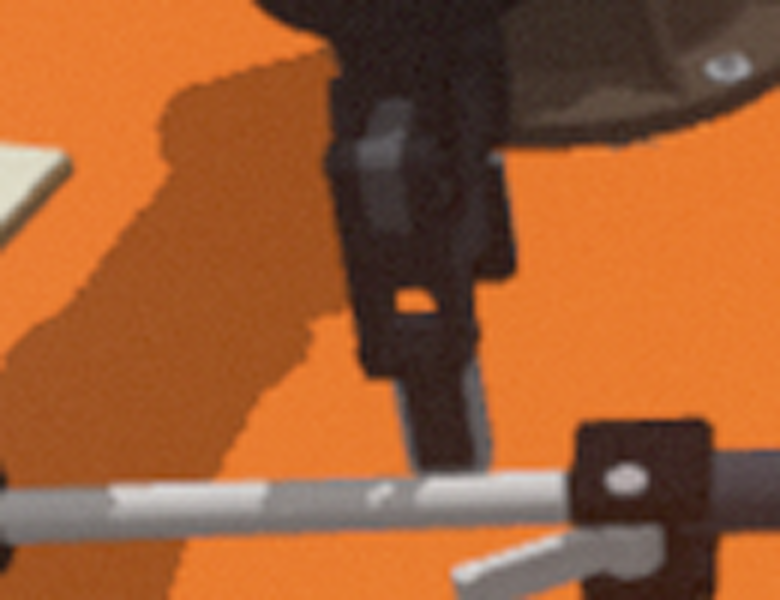

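Emit:
move_arm(targets="0 -0.2 -1.5 0 8.5;0 0 -1.8 0 8.5;0 0 -1.6 0 8.5;0 0 -1.3 0 8.5;0 0 0 0 8.5;0 0 0 0 8.5")

```text
time_s: 11.18
tcp_pos: [589.8, 36.6, 112.7]
ee_rot: [[0.0, 0.999, 0.032], [-0.0, 0.032, -0.999], [-1.0, 0.0, 0.0]]
force: [-0.8, -0.2, 1.4]
gripper_width: 85.0
```

Run:
```python
from h import *
print(status.read_state()["tcp_pos"])
t=cams.capture("top");s=cams.capture("scene")
crop(t,310,180,100,80,5,"pics/t13.png");crop(s,150,90,110,110,6,"pics/s13.png")
```

```text
[589.75734986  36.6463132  112.69987839]
```

View pics/t13.png

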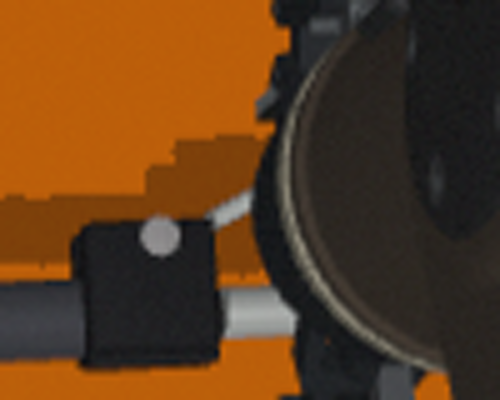

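View pics/s13.png

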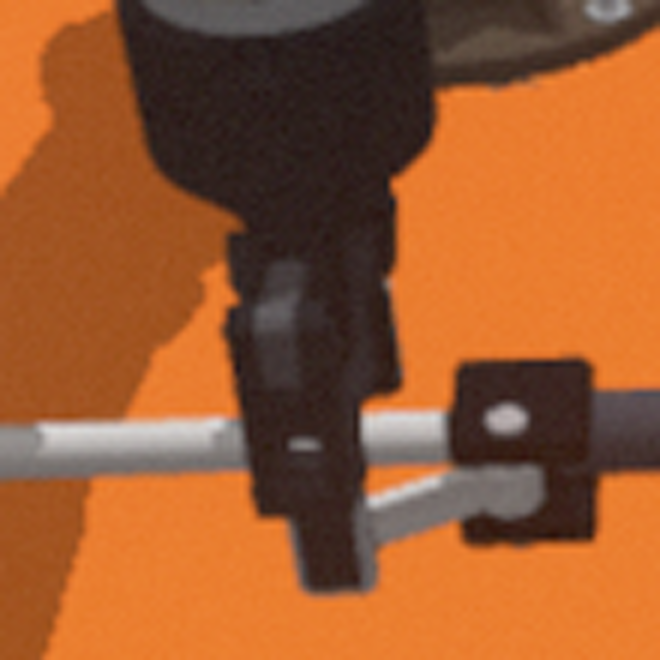

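Emit:
move_arm(targets="0 0.2 0 0 6;0 0 0 0 5.6;0 0 0 0 5.2;0 0 0 0 4.9;0 0 0 0 4.9;0 0 0 0 4.9")

```text
time_s: 12.02
tcp_pos: [589.6, 38.7, 112.4]
ee_rot: [[0.0, 0.999, 0.032], [-0.0, 0.032, -0.999], [-1.0, 0.0, 0.0]]
force: [1.7, -0.2, 1.6]
gripper_width: 49.0
```

Run:
```python
from h import *
print(status.read_state()["tcp_pos"])
t=cams.capture("top");s=cams.capture("scene")
crop(t,310,180,100,80,5,"pics/t14.png");crop(s,150,90,110,110,6,"pics/s14.png")
```

```text
[589.55041628  38.7316067  112.38973435]
```

View pics/t14.png

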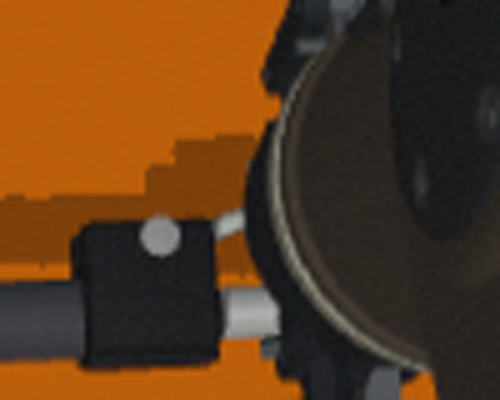

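View pics/s14.png

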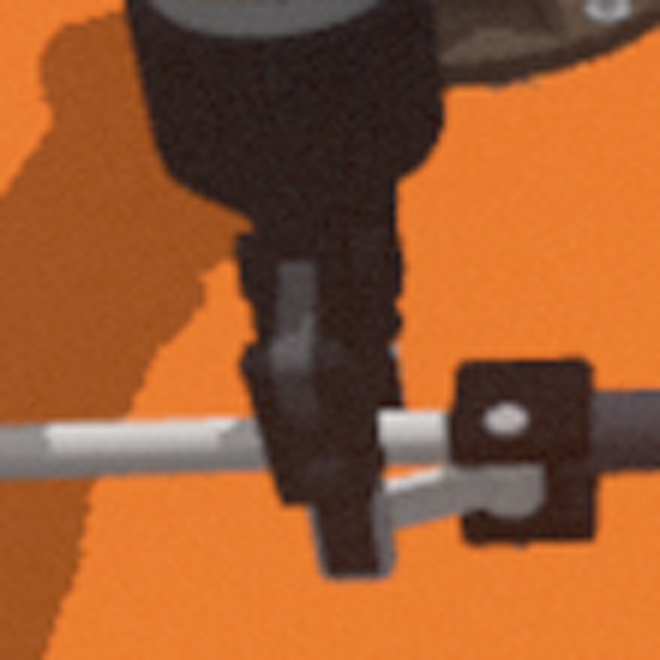

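Emit:
move_arm(targets="0 0 0 0 4.5;-0.1 0 0 0 4.2;-0.1 0 0 0 3.9;-0.1 0 0 0 3.6;-0.1 0 0 0 3.3;-0.1 0 0 0 3;-0.1 0 0 0 2;0 0 0 0 0;0 0 0 0 0;0 0 0 0 0")

```text
time_s: 13.38
tcp_pos: [583.7, 38.8, 112.9]
ee_rot: [[0.001, 0.999, 0.032], [0.0, 0.032, -0.999], [-1.0, 0.001, -0.0]]
force: [0.3, -0.6, 7.4]
gripper_width: 26.9
```

Run:
```python
from h import *
x=status.read_state();print(x["tcp_pos"],x["force"],x["ft_torque"],x["gripper_width"])
t=cams.capture("top");s=cams.capture("scene")
crop(t,310,180,100,80,6,"pics/t15.png");crop(s,150,90,110,110,6,"pics/s15.png");crop(s,200,140,60,50,10,"pics/s15b.png")
```

```text
[583.73510016  38.76649103 112.87890045] [ 0.32772393 -0.60207472  7.36818512] [-0.23014245  0.06315101  0.17449959] 26.943622425896532
```

View pics/t15.png

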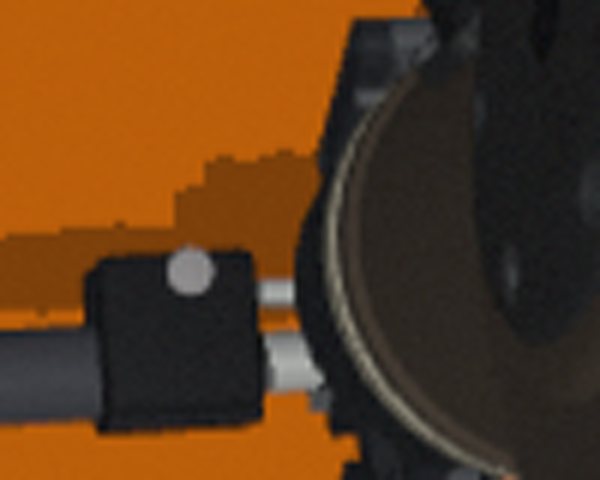

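View pics/s15.png

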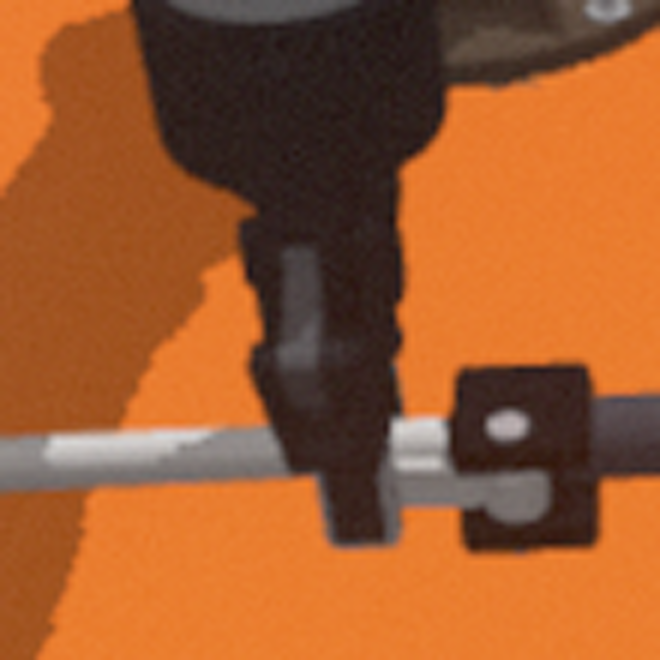

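View pics/s15b.png

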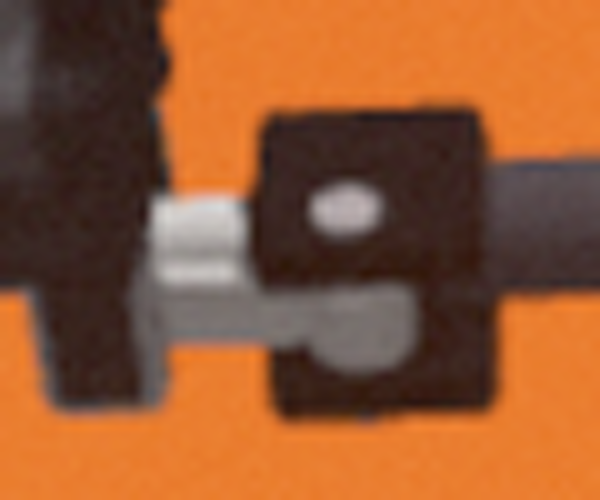

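Run:
```python
from h import *
t=cams.capture("top");s=cams.capture("scene")
crop(t,325,215,50,40,16,"pics/t16.png");crop(s,205,150,45,36,16,"pics/s16.png")
```

```text
(no output)
```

View pics/t16.png

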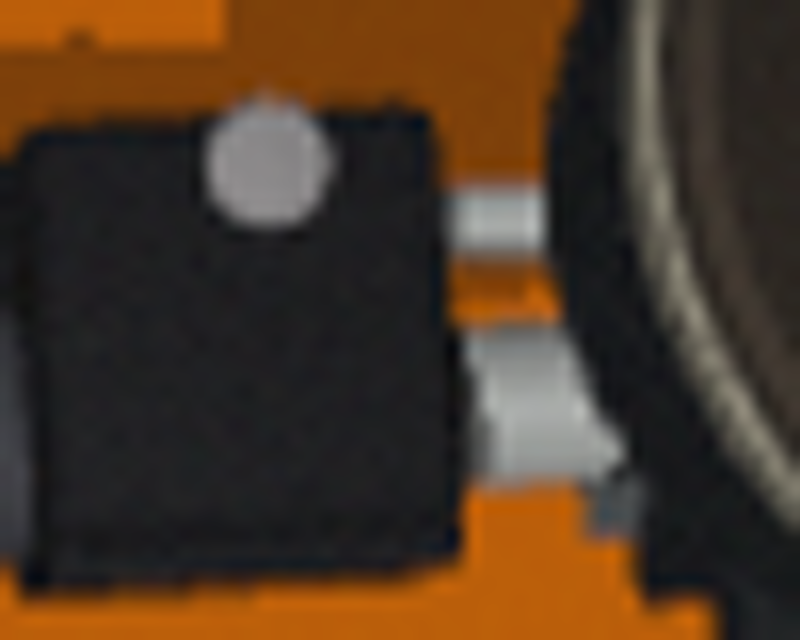

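View pics/s16.png

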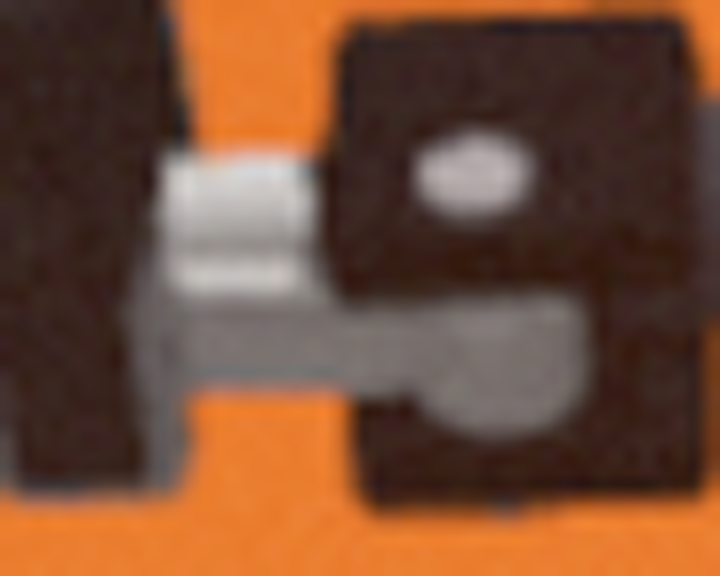

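Run:
```python
from rig import status,workorder
x=status.read_state();print(x["time_s"],abs(x["qvel"]).max(),x["gripper_width"],x["force"])
print(workorder.hand_in())
```

```text
13.575 0.11591784651050459 26.524197269015023 [-0.34664661 -0.1210783   6.91786945]
the job is handed in; nothing more can be done
None
```

I drew the tube out about 67 mm until the dark ring showed at the clamp's lip. I then gripped the tube and the open lever about 27 mm beyond the lip and squeezed the lever shut. I handed in at 13.6 s, still gripping; the system gave no verdict.

**Last checks**
- **Lever:** it lies parallel to the tube in both views. The finger opening was about 27 mm. Allowing for the roughly 1 mm the gripper under-read on the 24 mm block, that matches the shut lever's outer side at about 20 mm from the axis, the low end of the range you gave.
- **Mark:** the ring is still at the lip, with about 1.5 mm showing beyond it. My measured distance from block to lip when drawn was about 185.8 mm, against the 185 mm wanted.
- **Motion and grip:** the arm was at rest with a steady grip. I had no direct reading of the finger force on the tube.
- **Bystanders:** the arm stayed well clear of the pencil holder and dragon, but I did not look at them again after the last moves.

**Disagreement:** the images put the fingertips about 12 mm behind the TCP, while the text puts them 11 mm ahead. I set the grasp heights by the images, about 20 mm lower than the text would give, and both grasps held.

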